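# Hold the aiming screen upright in the headlamp's beam

## Task

Check a used headlamp on the bench: on the lamp console press the three black keys fully down, one at a time, in this order: the wide mushroom key (supply), the square key (dipped beam), the slim round key (reading). Then take the hinged white screen flap by the bar along its top, swing it up from the side it is lying on to its upright balance point in front of the lamp, without letting it go over to the other side, and finish while still gripping the bar and holding the flap upright and still. Leave the throttle body, the jar and the screwdriver where they are.

Things in the scene. Friction and masses are not known exactly. Their poses are not given: they have to be found in the camera images.
- rig: Fixed beam-check rig: dark steel base plate 190 x 440 x 12 mm with the flap's hinge and, at its +y end, a round headlamp (151 mm wide, top 198 mm above the bench, lens plane 215 mm from the hinge line). Origin on the bench under the middle of the hinge line; x along the hinge line, +y from hinge to lamp, z up. Yaw within 0.35 rad of the world axes.
- hinge (a point): Middle of the flap's hinge line, 45 mm above the bench; the hinge line runs along the rig's x between two steel cheeks (175 mm apart, 67 mm high).
- flap (a joint): Lean of the screen flap in rad: 0 = upright, its balance point; positive leans to the lamp (rig +y), negative away from it (rig -y). It moves freely and falls by its own weight (0.25 to 0.6 kg) to a stop at +0.6 or -0.6; it may start on either side.
- bar (a point): Middle of the flap's grip bar: steel round bar 12 mm thick, parallel to the rig's x, 150 mm above the hinge line along the flap (195 mm above the bench when upright, about 169 mm when fallen). 112 mm free between its two 12 mm support rods; 39 mm clear below it to the flap's white panel (140 mm wide, 4 mm thick, 100 mm tall).
- console: Lamp console fixed to the bench: a steel backplate 120 x 320 x 10 mm with three grey boxes 76 x 76 x 45 mm in a row along its y, 100 mm apart, one black key on each; which key is at which place changes. Origin under the plate's centre, z up.
- mushroom_top (a point): Top centre of the mushroom key (supply): black round head 42 mm wide on a thin stem; 79 mm above the bench when up. z up.
- mushroom (a joint): Travel of the mushroom key in m: 0 up, 0.006 fully down; its spring needs about 5 N fully down and returns it.
- square_top (a point): Top centre of the square key (dipped beam): black, 28 x 28 mm; 79 mm above the bench when up. z up.
- square (a joint): Travel of the square key in m: 0 up, 0.006 fully down; its spring needs about 5 N fully down and returns it.
- slim_top (a point): Top centre of the slim round key (reading): black, 16 mm in diameter; 79 mm above the bench when up. z up.
- slim (a joint): Travel of the slim key in m: 0 up, 0.006 fully down; its spring needs about 5 N fully down and returns it.
- throttle: Bystander: loose throttle body, aluminium, about 66 x 90 x 75 mm tall with an orange ring, beyond the work. Origin at the centre of its underside.
- jar: Bystander: loose closed jar, 60 mm in diameter, 80 mm tall, beyond the work. Origin at the centre of its underside.
- driver: Bystander: loose screwdriver lying on the bench beyond the console. Origin on its underside.

How it is judged:
By the outcome, as a careful person would: the job done as asked, in the order asked, and still so for the second after the job is handed in, while the arm keeps its last pose, push and grip.
It also fails if it takes over 56 s, if anything falls off the work surface, if the arm or the gripper's body presses on something with over 40 N, if the wrist force passes 120 N, or if a joint passes its speed limit or range.

## Robot

A 7-joint arm with a two-finger parallel gripper is mounted at the origin on the work surface. World frame = base frame: x ahead of the robot, y to its left, z up, the work surface at z = 0. Lengths are in m, angles in rad, forces in N, time in s.
With the tool pointing down it reaches from about 0.425 to 0.925 m from the base axis. Payload 6.8 kg.
Tool frame: the origin (TCP) lies between the finger pads, 19 mm behind the fingertips; this is the grasp point; z points along the fingers, y is the line along which they close (so a half turn about z gives the same grasp; the last joint's range is limited). The gripper opens to 85 mm and grips with 20 to 120 N. Pads are 22 mm wide; open, the fingers measure 114 mm over their backs; the gripper's body (76 mm by 85 mm) begins 54 mm behind the grasp point. The pads swing forward as they close: fully open they stand 13 mm farther back than shut.
Start: joints at [1.235, 0.477, 0.022, 1.555, -0.011, 1.109, -0.083], TCP at [0.152, -0.658, 0.25] pointing down, gripper open.
Joint ranges: [-2.96, 2.96], [-0.34, 2.1], [-1.41, 1.46], [0.24, 2.44], [-1.37, 4.51], [0.17, 1.92], [-2.96, 2.96]. Speed limits (rad/s): [2.39, 2.39, 3.14, 3.14, 3.14, 3.14, 3.14].

## Interface

Orientations are given as a rotation vector (axis times angle).
In Python, from bench import get_obs, viewer, r gives the robot as it stands. The module is installed in compiled form; this text tells all that it offers.
- The arm moves only by the tool play_rows, never from a script. Its argument "commands" is a list that holds one entry, the list of rows, each a list of 5 numbers: the gripper's target within -1 to 1 (shut at 1, half-way at 0, fully open at -1), then the shift along the tool's x, y, z scaled (see below), then the turn about the tool's z scaled (see below). A call has 1 to 12 rows; each row is the pose to reach, as a shift and turn from the pose commanded when the call began, along the tool's axes at that moment; what a row does not reach only later rows make up. The controller multiplies each number of a shift by 0.2 m and each number of a turn by pi/2 rad. A row lasts 1/12 s, in which the tool goes at most 41.7 mm and 7.16 degrees, less where a joint would pass 70% of its speed; a pose out of reach is approached as far as the arm can. A call with a number of a shift or a turn outside -1 to 1 is refused whole. A call with a gripper value outside its range is refused whole. The fingers move at their own pace and stop on an object; "grip_force" is the grip in N (left out, the last holds). Time passes only in rows, so rows that repeat a pose let the fingers close. It gives the time, the measured TCP pose, the force, the opening and the grip force at its end, in the units of the state.
- get_obs(): the state, without advancing time (a new reading comes with each control period).
- viewer.grab_frame(name): name is "side" or "top" or "wrist"; returns a dict with "pixels" (480x640x3 uint8, red, green, blue), "fovy" (degrees; the focal length in pixels is half the picture's height over the tangent of half this angle, whatever the lens; pixels are square), "cx", "cy" (the principal point, pixels), "world_to_cam" (4x4, takes a point from world to camera coordinates); the wrist camera has in their place "hand_eye" (4x4, takes a point from camera to tool coordinates, whose origin is the TCP and whose axes are the flange's). Camera axes: x right, y up, looking along -z (the intrinsics and any distortion apply to the point x, -y, -z); pixel columns grow to the right and rows downward; lengths in m; the calibration is good to about 2 mm. A picture is of the moment at which its call begins: read the wrist's pose just before it. There is no depth.
- r.hand_in(): hands the job in; it is judged then, once.
Trained networks look in a picture, given as the dict that the camera call returned (one of the last four; its "shot" number tells which), for a name from the list of things; names that differ only in an ending like _2 or _b are one class to them, and where a whole thing is asked for, a point or a joint stands for the part that bears it (a point fixed in the world has none). Each returns a list of dicts, best first, with "score" (0 to 1); they miss things now and then, are a little off and sometimes report something else, mostly with a low value. They report only what shows in the picture. A call takes as long as a camera call.
- viewer.trace(picture, thing): "pixels" (480x640 bool, what is visible of it) and "rect" ([left, top, right, bottom] in pixels, round what is visible of it).
The state is a dict: "clock": time; "joints": joint angles; "qvel": joint speeds; "tau": joint torques, N m; "tcp_pos": TCP position; "orientation": TCP orientation; "contact_force": force on the tool from outside, world axes, zero at the start; "moment": the same for the moment, N m; "grip_width": finger opening in m; "gripper_force": force on a finger pad.
Only numpy, scipy, OpenCV 4.12 (cv2) and the standard library are available. Lean on these libraries where they do the work, as an engineer would, in place of code of your own. Each camera call takes 0.05 s, during which the arm holds its last target. There are 200 camera calls.

## Working session

There is one attempt and no reset: what is moved stays moved. The work goes in short steps, Python scripts to look and compute and a tool call to move; the robot and the scene stay as the last step left them, time stands still between calls to the robot, and variables do not carry over. Pictures are saved under pics/ and viewed, at most 10 in all, crops included, and the job is handed in when it is done.

Besides the shell and the picture viewer there is one more tool, called after "Emit:" as name([rows], argument=value, ...), one row to a line, values as JSON. play_rows: Moves the arm, as the interface text tells. Shifts and turns lie within -1 to 1; 1 stands for 0.2 m of shift or pi/2 rad of turn. Its arguments: {"type":"object","properties":{"commands":{"type":"array","items":{"type":"array","items":{"type":"array","items":{"type":"number","minimum":-1,"maximum":1}}}},"grip_force":{"type":"number"}},"required":["commands"]}

```bash
mkdir -p pics; cat > h.py <<'E'
import numpy as np, cv2
from bench import get_obs, viewer, r
from scipy.spatial.transform import Rotation as R
def save(p,n): cv2.imwrite(f'pics/{n}.png',p['pixels'][:,:,::-1])
def cam(p,obs=None):
    """returns R,t cam->world"""
    if 'world_to_cam' in p: T=np.linalg.inv(np.array(p['world_to_cam']))
    else:
        W=np.eye(4);W[:3,:3]=R.from_rotvec(obs['orientation']).as_matrix();W[:3,3]=obs['tcp_pos'];T=W@np.array(p['hand_eye'])
    return T
def px2w(p,uv,z,obs=None):
    T=cam(p,obs);f=240/np.tan(np.radians(p['fovy'])/2)
    uv=np.atleast_2d(np.array(uv,float))
    d=np.c_[(uv[:,0]-p['cx'])/f,-(uv[:,1]-p['cy'])/f,-np.ones(len(uv))]@T[:3,:3].T
    return T[:3,3]+d*((z-T[2,3])/d[:,2:])
def w2px(p,X,obs=None):
    T=np.linalg.inv(cam(p,obs));f=240/np.tan(np.radians(p['fovy'])/2)
    c=np.atleast_2d(X)@T[:3,:3].T+T[:3,3]
    return np.c_[p['cx']+f*c[:,0]/-c[:,2],p['cy']-f*c[:,1]/-c[:,2]]
E
python3 - <<'E'
from h import *
o=get_obs();print({k:np.round(v,3) for k,v in o.items()})
for n in ['top','side']:
    p=viewer.grab_frame(n);save(p,n);print(n,{k:v for k,v in p.items() if k!='pixels'})
    for t,z in [('mushroom',.079),('square',.079),('slim',.079),('flap',.12),('bar',.169),('rig',.1),('console',.03),('throttle',.04),('jar',.05),('driver',.01)]:
        for d in viewer.trace(p,t)[:2]:
            v,u=np.nonzero(d['pixels']);print(t,round(d['score'],2),d['rect'],px2w(p,[u.mean(),v.mean()],z).round(3))
E
```

```text
{'clock': np.float64(0.0), 'joints': array([ 1.235,  0.478,  0.022,  1.556, -0.012,  1.109, -0.083]), 'qvel': array([ 0.001, -0.001,  0.   ,  0.002,  0.001,  0.   , -0.001]), 'tau': array([-1.0000e-03, -5.9645e+01,  1.6080e+00, -2.8120e+01,  1.2000e-02,
        9.0000e-03,  0.0000e+00]), 'tcp_pos': array([ 0.152, -0.657,  0.249]), 'orientation': array([-3.119e+00, -3.570e-01,  1.000e-03]), 'contact_force': array([-0.233,  0.16 , -0.226]), 'moment': array([-0.027,  0.016, -0.007]), 'gripper_force': np.float64(0.0), 'grip_width': np.float64(0.085)}
top {'fovy': 49.18228690503575, 'cx': 315.0052039809422, 'cy': 235.2365363039316, 'world_to_cam': array([[-0.01249505, -0.99990088, -0.00648852, -0.04470422],
       [ 0.97672067, -0.0135946 ,  0.21408393, -0.64719511],
       [-0.21415092, -0.00366248,  0.97679372, -0.98356833],
       [ 0.        ,  0.        ,  0.        ,  1.        ]]), 'shot': 1}
mushroom 0.68 [408.6, 306.4, 431.6, 325.4] [[ 0.484 -0.249  0.079]]
mushroom 0.65 [228.2, 161.5, 254.9, 196.8] [[0.764 0.097 0.079]]
square 0.76 [412.5, 305.8, 426.2, 324.0] [[ 0.485 -0.248  0
[... 1216 characters left out ...]
58  0.079]]
flap 0.65 [234.4, 132.3, 301.0, 209.9] [[0.483 0.151 0.12 ]]
flap 0.42 [272.0, 287.6, 282.6, 301.4] [[ 0.494 -0.191  0.12 ]]
bar 0.78 [239.2, 131.1, 298.9, 210.2] [[0.486 0.092 0.169]]
bar 0.53 [216.2, 88.1, 336.2, 245.4] [[0.51  0.101 0.169]]
rig 0.93 [217.7, 90.2, 335.6, 248.2] [[0.508 0.183 0.1  ]]
console 0.73 [237.7, 288.1, 312.9, 439.1] [[ 0.489 -0.314  0.03 ]]
throttle 0.85 [377.2, 267.6, 415.2, 319.9] [[ 0.73  -0.143  0.04 ]]
jar 0.56 [382.2, 189.1, 413.2, 228.3] [[0.775 0.089 0.05 ]]
jar 0.34 [258.7, 374.8, 285.7, 397.2] [[ 0.479 -0.34   0.05 ]]
driver 0.71 [218.2, 90.1, 336.7, 249.3] [[0.504 0.291 0.01 ]]
driver 0.69 [359.4, 371.3, 467.1, 392.2] [[ 0.761 -0.34   0.01 ]]
```

View pics/top.png

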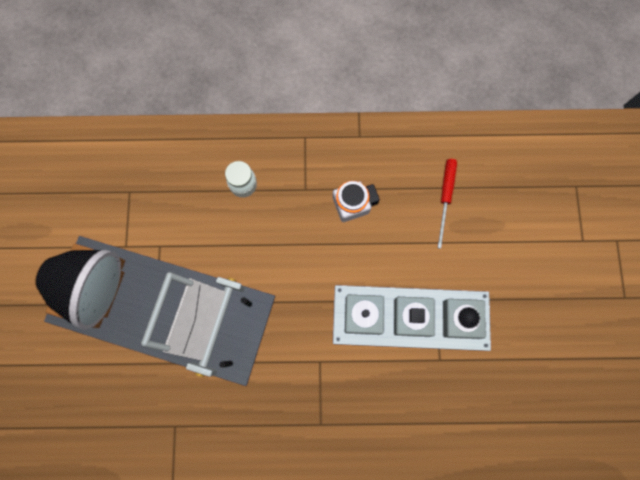

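View pics/side.png

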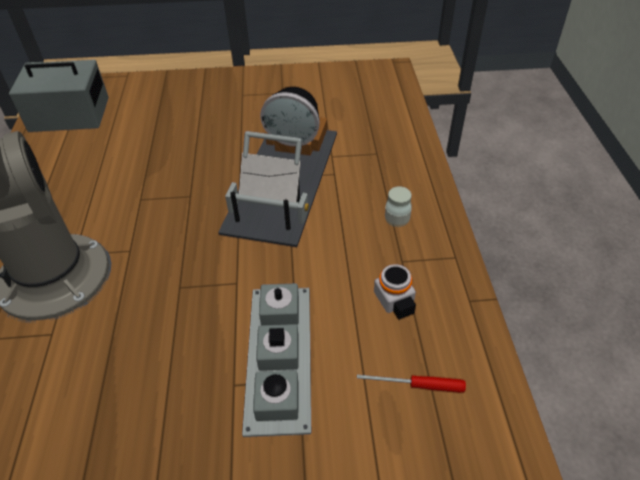

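The top view shows slim (365,313), square (417,315) and mushroom (468,317) keys. The flap leans toward the lamp, with bar ends at about (173,277) and (147,345). The side view shows the bar from (247,135) to (300,141).

```bash
python3 - <<'E'
from h import *
t=viewer.grab_frame('top');s=viewer.grab_frame('side')
def tri(a,b):
    A=px2w(t,a,0)[0];B=px2w(s,b,0)[0];ca=cam(t)[:3,3];cb=cam(s)[:3,3]
    da,db=A-ca,B-cb
    k=np.linalg.lstsq(np.c_[da,-db],cb-ca,rcond=None)[0]
    P,Q=ca+k[0]*da,cb+k[1]*db
    return ((P+Q)/2).round(4),np.linalg.norm(P-Q).round(4)
for n,a,b in [('mush',(468,317),(274.5,386)),('sq',(417,315),(277,337)),('slim',(365,313),(278,294)),('barL',(174,278),(300,141)),('barR',(147,345),(247,135))]:
    print(n,tri(a,b))
print(px2w(t,[(468,317),(417,315),(365,313)],.079).round(4));print(px2w(t,[(174,278),(147,345)],.169).round(4))
print(px2w(t,[(228,282),(199,370)],.067).round(4))   # cheeks top
# base plate corners in top at z=.012
print(px2w(t,[(79,237),(273,295),(247,384),(46,318)],.012).round(4))
E
```

```text
mush (array([ 0.4806, -0.3492,  0.0651]), np.float64(0.0004))
sq (array([ 0.4866, -0.2498,  0.0662]), np.float64(0.0023))
slim (array([ 0.4914, -0.1488,  0.0653]), np.float64(0.0015))
barL (array([0.5544, 0.1992, 0.172 ]), np.float64(0.0094))
barR (array([0.4358, 0.2423, 0.1661]), np.float64(0.0047))
[[ 0.4796 -0.3453  0.079 ]
 [ 0.4847 -0.2476  0.079 ]
 [ 0.4898 -0.1477  0.079 ]]
[[0.5501 0.1993 0.169 ]
 [0.4335 0.241  0.169 ]]
[[0.5549 0.1201 0.067 ]
 [0.3868 0.1716 0.067 ]]
[[0.6624 0.4489 0.012 ]
 [0.5337 0.0356 0.012 ]
 [0.3567 0.0867 0.012 ]
 [0.4926 0.5027 0.012 ]]
```

```bash
cat >> h.py <<'E'
def to(x,y,z,yaw=None):
    o=get_obs();M=R.from_rotvec(o['orientation']).as_matrix()
    d=M.T@(np.array([x,y,z])-o['tcp_pos']);cy=np.arctan2(M[1,0],M[0,0])
    print('pos',o['tcp_pos'].round(4),'yaw',cy.round(4),'tilt',M[2].round(3),'F',o['contact_force'].round(1),'t',o['clock'].round(2),'w',o['grip_width'].round(3))
    print('shift',(d/.2).round(3),'turn',0 if yaw is None else ((cy-yaw)/(np.pi/2)).round(3))
E
python3 -c "
from h import *
to(.480,-.348,.2,-.305)"
```

```text
Traceback (most recent call last):
  File "h.py", line 23, in to
    print('pos',o['tcp_pos'].round(4),'yaw',cy.round(4),'tilt',M[2].round(3),'F',o['contact_force'].round(1),'t',o['clock'].round(2),'w',o['grip_width'].round(3))
                                                                                                                 ^^^^^^^^^^^^^^^^
AttributeError: 'float' object has no attribute 'round'
```

Emit:
play_rows([
  [[1,0.97,-0.57,0,0],[1,0.97,-0.57,0,0],[1,0.97,-0.57,0,0],[1,0.97,-0.57,0,0],[1,0.97,-0.57,0,0],[1,0.97,-0.57,0,0],[1,0.97,-0.57,0,0]],
])

```text
clock: 1.78
tcp_pos: [0.321, -0.4983, 0.2503]
orientation: [-3.118, -0.371, -0.004]
contact_force: [0.3, -0.2, 0.5]
grip_width: 0.0008
gripper_force: 0.0
```

Emit:
play_rows([
  [[1,0.97,-0.57,0.2,0.339],[1,0.97,-0.57,0.2,0.339],[1,0.97,-0.57,0.2,0.339],[1,0.97,-0.57,0.2,0.339],[1,0.97,-0.57,0.2,0.339],[1,0.97,-0.57,0.2,0.339],[1,0.97,-0.57,0.2,0.339],[1,0.97,-0.57,0.2,0.339],[1,0.97,-0.57,0.2,0.339]],
])

```text
clock: 2.53
tcp_pos: [0.478, -0.3493, 0.21]
orientation: [3.104, -0.479, -0.001]
contact_force: [0.3, -0.4, -0.1]
grip_width: -0.0001
gripper_force: 0.0
```

```bash
python3 - <<'E'
from h import *
to(.480,-.348,.12)
o=get_obs();p=viewer.grab_frame('wrist');save(p,'w1')
print(p['hand_eye'],p['fovy'],p['cx'],p['cy'])
print(w2px(p,[[.4796,-.3453,.079],[.485,-.2476,.079],[.49,-.1477,.079]],o))
for t in ['mushroom','square','slim']:
    for d in viewer.trace(p,t)[:2]:
        v,u=np.nonzero(d['pixels']);print(t,round(d['score'],2),d['rect'],px2w(p,[u.mean(),v.mean()],.079,o).round(4))
E
```

```text
Traceback (most recent call last):
  File "h.py", line 23, in to
    print('pos',o['tcp_pos'].round(4),'yaw',cy.round(4),'tilt',M[2].round(3),'F',o['contact_force'].round(1),'t',o['clock'].round(2),'w',o['grip_width'].round(3))
                                                                                                                 ^^^^^^^^^^^^^^^^
AttributeError: 'float' object has no attribute 'round'
```

```bash
sed -i "s/o\['clock'\].round(2)/round(float(o['clock']),2)/; s/o\['grip_width'\].round(3)/round(float(o['grip_width']),4)/; s/((cy-yaw)\/(np.pi\/2)).round(3)/round((cy-yaw)\/(np.pi\/2),3)/" h.py; python3 - <<'E'
from h import *
to(.480,-.348,.12,-.305)
o=get_obs();p=viewer.grab_frame('wrist');save(p,'w1')
print(p['hand_eye'],p['fovy'],p['cx'],p['cy'])
print(w2px(p,[[.4796,-.3453,.079],[.485,-.2476,.079],[.49,-.1477,.079]],o))
for t in ['mushroom','square','slim']:
    for d in viewer.trace(p,t)[:2]:
        v,u=np.nonzero(d['pixels']);print(t,round(d['score'],2),d['rect'],px2w(p,[u.mean(),v.mean()],.079,o).round(4))
E
```

```text
pos [ 0.478  -0.3493  0.21  ] yaw -0.3061 tilt [-0.     0.001 -1.   ] F [ 0.3 -0.4 -0.1] t 2.53 w -0.0001
shift [ 0.008 -0.01   0.45 ] turn -0.001
[[ 6.12522690e-04  9.53022120e-01  3.02900088e-01  7.69294786e-02]
 [ 9.99998603e-01 -1.05485434e-03  1.29672357e-03 -2.78621431e-04]
 [ 1.55532171e-03  3.02898870e-01 -9.53021435e-01 -1.22925436e-01]
 [ 0.00000000e+00  0.00000000e+00  0.00000000e+00  1.00000000e+00]] 60.5643197726184 322.8048954457341 231.8726207088985
[[316.82997155 225.72528788]
 [174.04295379 260.69089058]
 [ 36.21695476 295.19720388]]
mushroom 0.75 [288.9, 189.5, 351.9, 247.7] [[ 0.4839 -0.3493  0.079 ]]
square 0.72 [151.0, 224.8, 211.9, 280.0] [[ 0.4894 -0.2541  0.079 ]]
square 0.27 [288.9, 188.8, 352.9, 248.6] [[ 0.484  -0.3496  0.079 ]]
slim 0.6 [27.1, 270.4, 69.7, 302.6] [[ 0.4941 -0.1584  0.079 ]]
```

View pics/w1.png

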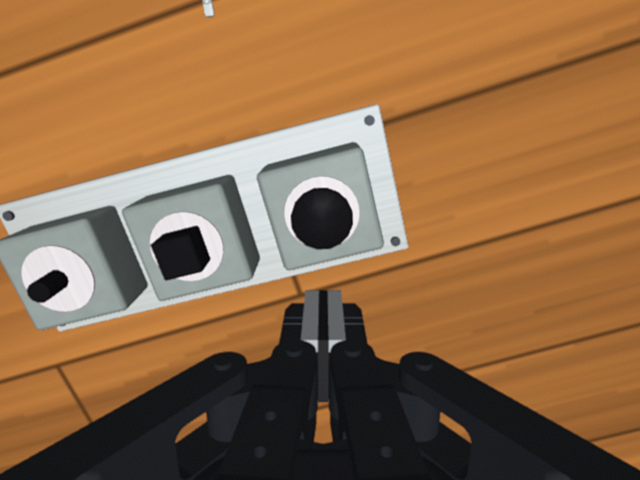

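The wrist view shows mushroom at (321,218), square top at about (183,258) and slim tip at about (39,291). This agrees with the top-view estimate to about 3 mm.

Emit:
play_rows([
  [[1,0.026,-0.01,0.2,0],[1,0.026,-0.01,0.4,0],[1,0.026,-0.01,0.52,0],[1,0.026,-0.01,0.54,0],[1,0.026,-0.01,0.56,0],[1,0.026,-0.01,0.575,0],[1,0.026,-0.01,0.59,0],[1,0.026,-0.01,0.595,0],[1,0.026,-0.01,0.595,0],[1,0.026,-0.01,0.595,0]],
])

```text
clock: 3.57
tcp_pos: [0.4851, -0.3486, 0.0924]
orientation: [3.104, -0.477, 0.004]
contact_force: [-2.2, -1.6, 3.9]
grip_width: 0.0002
gripper_force: 2.1
```

Emit:
play_rows([
  [[1,0,0,0.008,0],[1,0,0,0.015,0],[1,0,0,0.02,0],[1,0,0,0.02,0],[1,0,0,0.02,0]],
])

```text
clock: 3.98
tcp_pos: [0.4853, -0.3487, 0.0912]
orientation: [3.103, -0.478, 0.004]
contact_force: [-8.8, 3.8, 31.9]
grip_width: 0.0002
gripper_force: 16.0
```

Emit:
play_rows([
  [[1,0,0,-0.05,0],[1,0,0,-0.18,0],[1,0,0,-0.18,0],[1,-0.128,-0.481,-0.18,0],[1,-0.128,-0.481,-0.18,0],[1,-0.128,-0.481,-0.18,0],[1,-0.128,-0.481,-0.18,0],[1,-0.128,-0.481,-0.18,0],[1,-0.128,-0.481,-0.18,0]],
])

```text
clock: 4.73
tcp_pos: [0.4891, -0.249, 0.1231]
orientation: [3.104, -0.478, 0.001]
contact_force: [-0.5, -0.4, 0.7]
grip_width: -0.0001
gripper_force: 0.0
```

```bash
python3 - <<'E'
from h import *
to(.488,-.2495,.087)
o=get_obs();p=viewer.grab_frame('wrist');cv2.imwrite('pics/w2.png',p['pixels'][100:460,::,::-1])
# predicted fingertip contact & key top
tip=o['tcp_pos']-[0,0,.019]
print(w2px(p,[tip,[.488,-.2495,.079],[.493,-.150,.079]],o)-[0,100])
E
```

```text
pos [ 0.4891 -0.249   0.1231] yaw -0.3053 tilt [ 0.001  0.001 -1.   ] F [-0.5 -0.4  0.7] t 4.73 w -0.0001
shift [-0.005  0.004  0.18 ] turn 0
[[323.94914054 210.51700031]
 [325.71494833 184.99845531]
 [117.50376301 234.40270735]]
```

View pics/w2.png

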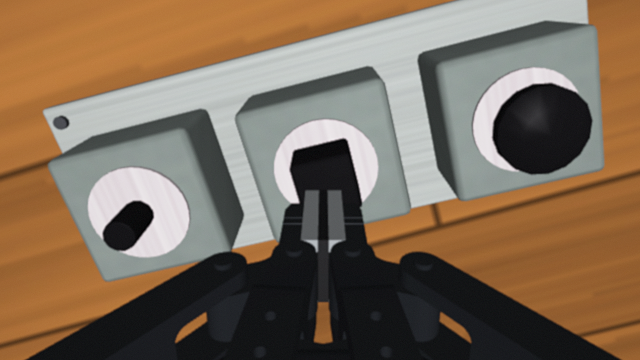

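The slim tip at (119,236) matches the prediction of (117.5,234), and the fingers are centred over the square key at about (325,185).

Emit:
play_rows([
  [[1,0,0,0.09,0],[1,0,0,0.11,0],[1,0,0,0.13,0],[1,0,0,0.145,0],[1,0,0,0.16,0],[1,0,0,0.17,0],[1,0,0,0.18,0],[1,0,0,0.18,0],[1,0,0,0.18,0]],
])

```text
clock: 5.53
tcp_pos: [0.4885, -0.2491, 0.091]
orientation: [3.104, -0.479, -0.0]
contact_force: [-13.7, 4.2, 40.4]
grip_width: 0.0001
gripper_force: 20.4
```

Emit:
play_rows([
  [[1,0,0,-0.05,0],[1,0,0,-0.18,0],[1,0,0,-0.18,0],[1,-0.128,-0.479,-0.18,0],[1,-0.128,-0.479,-0.18,0],[1,-0.128,-0.479,-0.18,0],[1,-0.128,-0.479,-0.18,0],[1,-0.128,-0.479,-0.18,0],[1,-0.128,-0.479,-0.18,0]],
])

```text
clock: 6.28
tcp_pos: [0.4934, -0.1501, 0.1231]
orientation: [3.104, -0.478, 0.001]
contact_force: [0.0, -0.2, -1.0]
grip_width: -0.0
gripper_force: 0.0
```

```bash
python3 - <<'E'
from h import *
to(.493,-.150,.087)
o=get_obs();p=viewer.grab_frame('wrist');cv2.imwrite('pics/w3.png',p['pixels'][100:460,::,::-1])
print(w2px(p,[[.493,-.150,.079]],o)-[0,100])
for d in viewer.trace(p,'slim'): print(d['score'],d['rect'])
E
```

```text
pos [ 0.4934 -0.1501  0.1231] yaw -0.3057 tilt [ 0.001  0.001 -1.   ] F [ 0.  -0.2 -1. ] t 6.28 w -0.0
shift [-0.002  0.     0.18 ] turn 0
[[324.01811142 184.01256325]]
0.83 [305.2, 255.2, 341.6, 290.6]
```

View pics/w3.png

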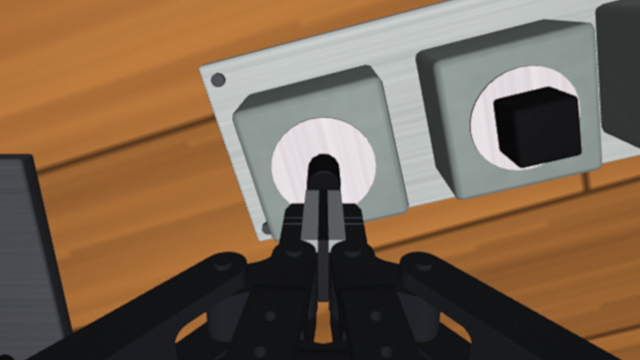

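The slim key top is at about (323,181), centred on the fingers.

Emit:
play_rows([
  [[1,0,0,0.09,0],[1,0,0,0.11,0],[1,0,0,0.13,0],[1,0,0,0.145,0],[1,0,0,0.16,0],[1,0,0,0.17,0],[1,0,0,0.178,0],[1,0,0,0.178,0],[1,0,0,0.178,0]],
])

```text
clock: 7.13
tcp_pos: [0.4929, -0.1499, 0.091]
orientation: [3.104, -0.479, -0.001]
contact_force: [-15.2, 0.9, 41.5]
grip_width: 0.0003
gripper_force: 20.7
```

Emit:
play_rows([
  [[1,0,0,-0.1,0],[0,0,0,-0.4,0],[-1,0,0,-1,0],[-1,0,0,-1,0],[-1,0,0,-1,0],[-1,0,0,-1,0],[-1,-0.27,-0.88,-1,0],[-1,-0.27,-0.88,-1,0],[-1,-0.27,-0.88,-1,0],[-1,-0.27,-0.88,-1,0],[-1,-0.27,-0.88,-1,0],[-1,-0.27,-0.88,-1,0]],
])

```text
clock: 8.13
tcp_pos: [0.4945, 0.0409, 0.288]
orientation: [-3.105, 0.463, -0.002]
contact_force: [-0.1, -0.7, 0.2]
grip_width: 0.0852
gripper_force: 0.0
```

Emit:
play_rows([
  [[-1,-0.27,-0.88,0,0],[-1,-0.27,-0.88,0,0],[-1,-0.27,-0.88,0,0],[-1,-0.27,-0.88,0,0],[-1,-0.27,-0.88,0,0],[-1,-0.27,-0.88,0,0],[-1,-0.27,-0.88,0,0],[-1,-0.27,-0.88,0,0]],
])

```text
clock: 8.8
tcp_pos: [0.4964, 0.2173, 0.2873]
orientation: [3.104, -0.48, 0.0]
contact_force: [1.3, -0.3, -0.2]
grip_width: 0.0858
gripper_force: 0.0
```

```bash
python3 - <<'E'
from h import *
to(.494,.222,.169,-.305)
o=get_obs();p=viewer.grab_frame('wrist');save(p,'w4')
print(w2px(p,[[.494,.222,.169]],o))
for d in viewer.trace(p,'bar')[:2]: print(d['score'],d['rect'])
E
```

```text
pos [0.4964 0.2173 0.2873] yaw -0.3069 tilt [ 0.     0.001 -1.   ] F [ 1.3 -0.3 -0.2] t 8.8 w 0.0858
shift [-0.019 -0.02   0.591] turn -0.001
[[317.47431054 238.08481359]]
0.86 [297.7, 99.9, 421.0, 333.4]
```

View pics/w4.png

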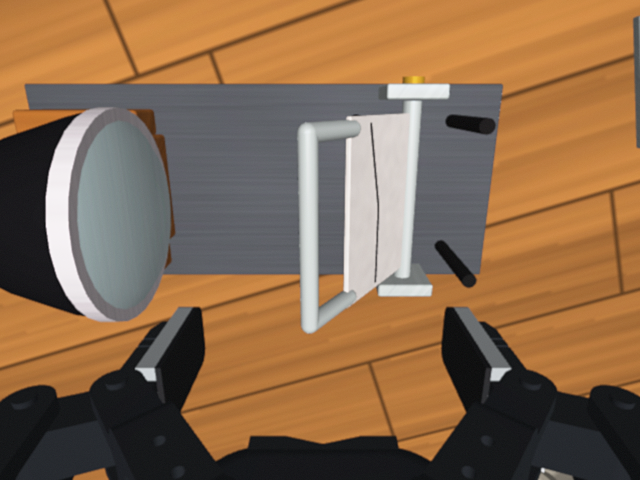

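The wrist view shows the bar from (308,130) to (309,328), already parallel to tool x. The hinge shaft runs from (412,100) to (405,275).

```bash
python3 - <<'E'
from h import *
o=get_obs();p=viewer.grab_frame('wrist')
b=px2w(p,[(308,130),(309.5,328)],.169,o);h=px2w(p,[(412.5,101),(404,276)],.045,o)
print(b.round(4),h.round(4),b.mean(0),h.mean(0))
for a in (b,h): d=a[0]-a[1];print(np.linalg.norm(d),np.arctan2(d[1],d[0]))
y=-.306;ry=np.array([-np.sin(y),np.cos(y),0]);print((b.mean(0)-h.mean(0))@ry)
m=b.mean(0);to(m[0],m[1],.169)
E
```

```text
[[0.5576 0.207  0.169 ]
 [0.4356 0.2461 0.169 ]] [[0.5472 0.1218 0.045 ]
 [0.3931 0.1682 0.045 ]] [0.49657098 0.22655317 0.169     ] [0.47015713 0.1449873  0.045     ]
0.1281447235536351 -0.31038537987932285
0.16097810789572894 -0.2922450947088336
0.08573391036189576
pos [0.4964 0.2172 0.2874] yaw -0.3077 tilt [ 0.     0.001 -1.   ] F [ 0.2  0.1 -0.1] t 8.95 w 0.0855
shift [-0.013 -0.045  0.592] turn 0
```

Emit:
play_rows([
  [[-1,-0.01,-0.045,0.15,0],[-1,-0.01,-0.045,0.3,0],[-1,-0.01,-0.045,0.42,0],[-1,-0.01,-0.045,0.5,0],[-1,-0.01,-0.045,0.56,0],[-1,-0.01,-0.045,0.59,0],[-1,-0.01,-0.045,0.59,0],[-1,-0.01,-0.045,0.59,0]],
], grip_force=40)

```text
clock: 9.62
tcp_pos: [0.4972, 0.2283, 0.1701]
orientation: [-3.105, 0.478, -0.001]
contact_force: [1.3, -0.4, 0.2]
grip_width: 0.085
gripper_force: 0.0
```

Emit:
play_rows([
  [[-0.5,0,0,0,0],[0,0,0,0,0],[0.3,0,0,0,0],[0.5,0,0,0,0],[0.7,0,0,0,0],[0.85,0,0,0,0],[1,0,0,0,0],[1,0,0,0,0],[1,0,0,0,0],[1,0,0,0,0],[1,0,0,0,0],[1,0,0,0,0]],
])

```text
clock: 10.62
tcp_pos: [0.4962, 0.2267, 0.1696]
orientation: [3.102, -0.478, -0.002]
contact_force: [-3.2, -4.4, 6.8]
grip_width: 0.0105
gripper_force: 39.1
```

```bash
python3 - <<'E'
from h import *
to(.4966,.2266,.169,-.306)
y=-.306;ry=np.array([-np.sin(y),np.cos(y)])
for n in ['side']:
    p=viewer.grab_frame(n);cv2.imwrite('pics/s5.png',cv2.resize(p['pixels'][60:270,160:440,::-1],None,fx=2.5,fy=2.5))
E
```

```text
pos [0.4962 0.2267 0.1696] yaw -0.3057 tilt [-0.001  0.003 -1.   ] F [-3.2 -4.4  6.8] t 10.62 w 0.0105
shift [ 0.002 -0.     0.003] turn 0.0
```

View pics/s5.png

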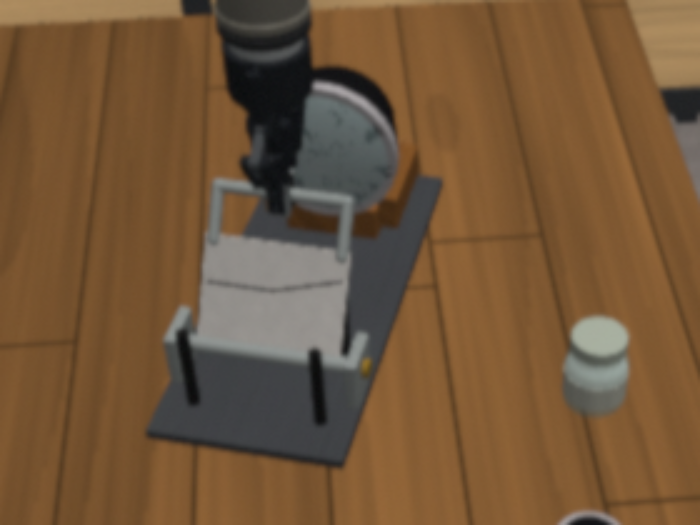

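Bar gripped near its middle, flap still at the lamp-side stop. Swinging along the arc, first half.

Emit:
play_rows([
  [[1,0,0.016,-0.01,0],[1,0,0.032,-0.02,0],[1,0,0.064,-0.039,0],[1,0,0.098,-0.056,0],[1,0,0.132,-0.072,0],[1,0,0.167,-0.086,0],[1,0,0.202,-0.098,0],[1,0,0.238,-0.108,0],[1,0,0.275,-0.116,0],[1,0,0.275,-0.116,0],[1,0,0.275,-0.116,0]],
])

```text
clock: 11.58
tcp_pos: [0.4802, 0.176, 0.1939]
orientation: [-3.104, 0.477, -0.002]
contact_force: [-1.8, 2.3, 6.6]
grip_width: 0.0102
gripper_force: 40.5
```

```bash
python3 - <<'E'
from h import *
y=-.306;ry=np.array([-np.sin(y),np.cos(y)])
o=get_obs();H=np.array([.4702,.145])
to(*(H+0*ry),.195,-.306)
print('rig-y of TCP from hinge',(o['tcp_pos'][:2]-H)@ry,'moved since grasp',(o['tcp_pos'][:2]-[.4962,.2267])@ry,o['tcp_pos'][2]-.1696, 'F rigy',o['contact_force'][:2]@ry,o['gripper_force'])
E
```

```text
pos [0.4802 0.176  0.1939] yaw -0.3049 tilt [ 0.001 -0.001 -1.   ] F [-1.8  2.3  6.6] t 11.58 w 0.0102
shift [-0.001  0.163 -0.006] turn 0.001
rig-y of TCP from hinge 0.03260150316049633 moved since grasp -0.053135638619579886 0.024336507152127068 F rigy 1.648424545149521 40.49075245857239
```

Emit:
play_rows([
  [[1,0,0.036,-0.006,0],[1,0,0.074,-0.011,0],[1,0,0.111,-0.014,0],[1,0,0.13,-0.015,0],[1,0,0.145,-0.015,0],[1,0,0.155,-0.015,0],[1,0,0.155,-0.015,0],[1,0,0.155,-0.015,0],[1,0,0.155,-0.015,0],[1,0,0.155,-0.015,0]],
])

```text
clock: 12.42
tcp_pos: [0.4708, 0.1463, 0.1963]
orientation: [-3.105, 0.477, -0.001]
contact_force: [-1.6, 2.6, 6.3]
grip_width: 0.0104
gripper_force: 41.8
```

```bash
python3 - <<'E'
from h import *
y=-.306;ry=np.array([-np.sin(y),np.cos(y)])
o=get_obs();H=np.array([.4702,.145])
to(*H,.195,-.306)
print('rig-y from hinge',(o['tcp_pos'][:2]-H)@ry,'moved',(o['tcp_pos'][:2]-[.4962,.2267])@ry,o['tcp_pos'][2]-.1696,'F rigy',o['contact_force'][:2]@ry)
ims=[]
for n,(a,b,c,d) in {'top':(240,400,110,310),'side':(80,240,190,390)}.items():
    p=viewer.grab_frame(n);ims.append(cv2.resize(p['pixels'][a:b,c:d,::-1],None,fx=2,fy=2,interpolation=cv2.INTER_CUBIC))
p=viewer.grab_frame('wrist');ims.append(cv2.resize(p['pixels'][80:400,120:520,::-1],(400,320)))
cv2.imwrite('pics/v6.png',np.vstack([np.hstack(ims[:2]),np.hstack([ims[2],0*ims[2]])])[:600])
rx=np.array([np.cos(y),np.sin(y)])
for q in (-.03,.03,.056):
  for z in (.045,.065,.195):print(q,z,w2px(p,[[*(H+q*rx),z]],o).round(1))
E
```

```text
pos [0.4708 0.1463 0.1963] yaw -0.3048 tilt [ 0.    -0.001 -1.   ] F [-1.6  2.6  6.3] t 12.42 w 0.0104
shift [-0.001  0.007  0.007] turn 0.001
rig-y from hinge 0.0013774864470450312 moved -0.08435965533303119 0.02674287225623087 F rigy 2.0281214650802912
-0.03 0.045 [[325.7 258.6]]
-0.03 0.065 [[325.8 269.5]]
-0.03 0.195 [[327.6 407.4]]
0.03 0.045 [[326. 175.]]
0.03 0.065 [[326.2 180.5]]
0.03 0.195 [[328.5 254.3]]
0.056 0.045 [[326.2 135.3]]
0.056 0.065 [[326.4 137.9]]
0.056 0.195 [[329.1 174.2]]
```

View pics/v6.png

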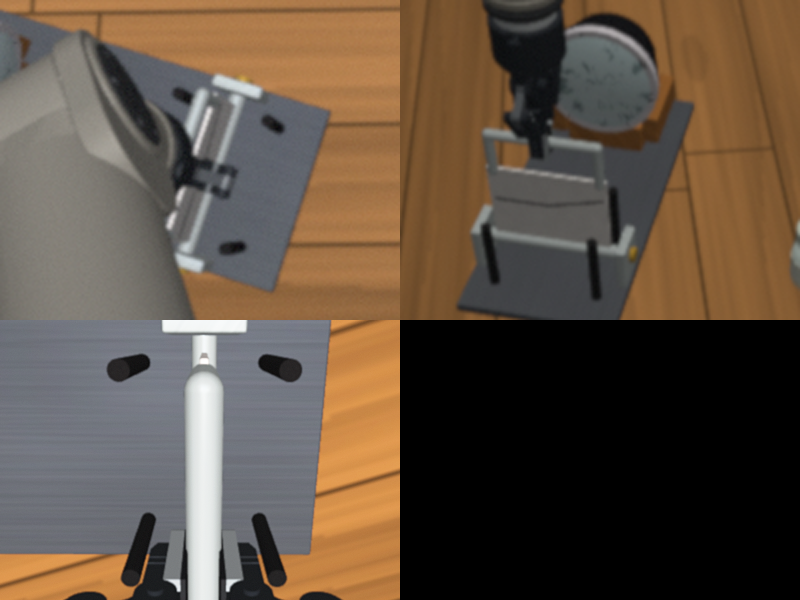

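The wrist view shows the bar at column 204, directly over the hinge shaft and midway between the stop pins at columns 129 and 282. The flap is upright, and the relative travel of 84.4 mm is within about 0.5 mm of the 84.7 mm needed.

Emit:
play_rows([
  [[1,0,0,0,0],[1,0,0,0,0],[1,0,0,0,0],[1,0,0,0,0],[1,0,0,0,0],[1,0,0,0,0]],
])

```text
clock: 13.07
tcp_pos: [0.4708, 0.1463, 0.1963]
orientation: [-3.105, 0.477, -0.001]
contact_force: [-1.7, 3.0, 7.6]
grip_width: 0.0107
gripper_force: 41.8
```

```bash
python3 -c "
from h import *
to(.4702,.145,.195);print(get_obs()['qvel'].round(3));print(r.hand_in())"
```

```text
pos [0.4708 0.1463 0.1963] yaw -0.3048 tilt [ 0.    -0.001 -1.   ] F [-1.7  3.   7.6] t 13.07 w 0.0107
shift [-0.001  0.007  0.007] turn 0
[ 0.003  0.     0.001  0.    -0.001  0.001 -0.001]
the job is handed in; nothing more can be done
None
```

I pressed the mushroom, square and slim keys down in that order, and the flap is upright and still with the bar gripped; I handed the job in at 13 s, and the hand-in returned no verdict.

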